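# Clear the trimming board, then bring the blue ribbon to the guide and hold the carousel

### The job

I want to pull a length of blue ribbon over the trimming board: sweep the three green foam off-cuts off the board into the catch tray at its end with the hand brush (not with the gripper), and stand the brush back on the bare table on its bristles. Then turn the ribbon carousel until the blue roll stands squarely in front of the steel guide, and finish still gripping the carousel there so that it cannot turn while I pull. Leave the foam brick, the tape and the tags where they are.

Things in the scene. Friction and masses are not known exactly. Their poses are not given: they have to be found in the camera images.
- bench_brush: Purple hand brush, 62 wide (x) x 160 long (y) x 92 mm high, 70 g, standing on its bristles. The origin is the middle of its underside. Bow handle along y on top: straight-sided, 20 mm thick across x, its bar from z = 75 to 91 mm and 90 mm long, on two posts. Below it the body, 44 wide, from z = 48 down to 30, then the bristles, stiff, to z = 0. Grip the bar across x, from above.
- trimming_board: Fixed trimming board, plywood with grey-blue gridded mat, 170 (x) x 180 (y) x 15 mm, mat at z = 15 mm; origin: middle of its underside (tray not counted), z up. Past its -y edge (y = -90 mm) hangs an steel catch tray, open towards the board: things pushed over that edge drop in.
- tray_middle (a point): Middle of the catch tray's floor, at (0, -135, 2) mm in the board's frame, axes as the board's. The tray runs from y = -90 to -180 mm of the board, inside 170 x 88 mm, floor 13 mm below the mat; 2 mm walls up to z = 32 mm at the far end and along both sides (just outside x = +-85 mm, beyond the mat only).
- offcut_0: Chunky off-cut of dark green foam, about 40 x 30 x 26 mm, 12 g. Its origin is its middle.
- offcut_1: Chunky off-cut of dark green foam, about 34 x 32 x 24 mm, 12 g. Its origin is its middle.
- offcut_2: Chunky off-cut of dark green foam, about 30 x 36 x 30 mm, 12 g. Its origin is its middle.
- carousel_foot: Fixed round steel foot (200 mm across) of the ribbon carousel; origin: middle of its underside, on the carousel's upright axis. At its -x side stands the steel ribbon guide, a bracket with wire loop 146 mm from the axis, 52 mm wide, 81 mm high. On the foot turns a pale wooden disc, 240 mm across, top at z = 34 mm.
- carousel (a joint): Turn of the disc about the upright axis, rad, counter-clockwise from above positive, no stops within reach; 0 or any whole turn brings the blue roll to the guide. Easy bearing, drag about 0.01 N m; it coasts a little when let go.
- blue_spindle_top (a point): Top of the blue roll's spindle, z = 146 mm. Four wooden spindles, 14 mm thick, 70 mm from the axis, 90 degrees apart, stand on the disc, each through one ribbon roll with pale cheeks, fixed to it, spindle tip painted in the same colour: blue (60 mm across), then counter-clockwise from above gold, green, red. No roll rises above z = 75 mm; from there up the spindles are bare and can be gripped.
- guide_point (a point): Point on the foot's -x axis, 70 mm from the carousel's axis and z = 120 mm: where the blue roll's spindle has to stand when the roll is in front of the guide.
- paper_trimmer: Fixed paper trimmer behind the board (wooden bed, 35 mm high, 360 x 300 mm; not used). Its blade's hinge stands at its corner nearest the robot and the brush, about 230 mm nearer in x and 105 mm farther left in y than this origin, 56 mm high; from there the blade arm rises to about 140 mm at the back. Carry the brush over the hinge.
- foam_brick: Green foam brick, 68 x 200 x 68 mm, right of the board; to be left alone. The origin is the middle of its underside. 
- tape_roll: Roll of brown packing tape lying flat, 94 mm across, 48 mm high; to be left alone. The origin is the middle of its underside. 
- tag_pack: Small stack of brown paper tags, 43 x 73 x 11 mm; to be left alone. The origin is the middle of its underside. 
Not all that is in view belongs to the job. What is shaped like the offcut_1 but orange is not meant. Leave any red look-alike of the offcut_0 alone.

How it is judged:
By the outcome, as a careful person would: the job done as asked, in the order asked, and still so for the second after the job is handed in, while the arm keeps its last pose, push and grip.
It also fails if it takes over 58 s, if anything falls off the work surface, if the arm or the gripper's body presses on something with over 40 N, if the wrist force passes 120 N, or if a joint passes its speed limit or range.

### The arm

A 6-joint arm with a two-finger parallel gripper is mounted at the origin on a cart in front of the work surface, level with it; the furniture and walls round the work are solid. World frame = base frame: x ahead of the robot, y to its left, z up, the work surface at z = 0. Lengths are in m, angles in degrees, forces in N, time in s.
With the tool pointing down it reaches from about 0.25 to 0.725 m from the base axis. Payload 9.7 kg.
Tool frame: the origin (TCP) lies on the centre line of the jaws, within the pads' length; the fingertips stand 22 mm ahead of it and the grasp point (between the pads) lies 3 mm ahead of it; z points along the fingers, y is the direction in which the jaws open and shut (so a half turn about z gives the same grasp; the last joint's range is limited). The gripper opens to 85 mm and grips with 20 to 120 N. Pads are 22 mm wide; open, the fingers measure 114 mm over their backs; the gripper's body (76 mm by 85 mm) begins 54 mm behind the grasp point. The pads swing forward as they close: fully open they stand 13 mm farther back than shut.
Start: joints at [74.599, 4.979, 10.078, 95.1, 0, 90], TCP at [0.146, 0.53, 0.253] pointing down, gripper open.
Joint ranges: [-179.16, 179.16], [-48.56, 103.87], [-65.8, 70.77], [-126.05, 130.52], [-82.76, 87.17], [-180, 180]. Speed limits (degrees/s): [127.2, 127.2, 147.25, 180, 180, 180].

### API

Orientations are given as [roll, pitch, yaw] about the fixed x, y, z axes, in that order (R = Rz(yaw) Ry(pitch) Rx(roll)).
In Python, from workcell import monitor, eyes, job gives the robot as it stands. The module is installed in compiled form; this text tells all that it offers.
- The arm moves only by the tool drive_tool, never from a script. Its argument "plan" is a list of rows, each a list of 3 entries, a list of its own where there are three numbers: the opening, from 0 (shut) to 1 (fully open), then the shift along the world's x, y, z in m, then the turn about the world's z in degrees. In form: [[gripper, [x, y, z], yaw], ...]. A call has 1 to 10 rows; each row shifts and turns the commanded pose from where the row before left it; what a row does not reach is not made up. A row lasts 1/8 s, in which the tool goes at most 62.5 mm and 10.7 degrees, less where a joint would pass 70% of its speed; a pose out of reach is approached as far as the arm can. A call is refused whole if a number of a shift passes 0.0625 or a number of a turn 10.7, either way. A call with a gripper value outside its range is refused whole. The fingers move at their own pace and stop on an object; "grip_force" is the grip in N (left out, the last holds). Time passes only in rows, so rows that do not move let the fingers close. It gives the time, the measured TCP pose, the force and the opening at its end, in the units of the state.
- monitor.get_obs(): the state, without advancing time (a new reading comes with each control period).
- eyes.camera(name): name is "scene" or "top"; returns (picture, depth): 384x512x3 uint8, red, green, blue; 384x512 float32, m along the optical axis (not along the pixel's ray), 0 where there is no reading.
- eyes.camera_params(name): a dict with "fx", "fy", "cx", "cy" (pixels), "extrinsics" (4x4, takes a point from world to camera coordinates). Camera axes: x right, y down, z forward; pixel columns grow to the right and rows downward; lengths in m; the calibration is good to about 2 mm. A picture is of the moment at which its call begins. camera_params takes no time and is no camera call.
- job.job_done(): hands the job in, once; it reports no verdict.
The state is a dict: "time": time; "q": joint angles; "qd": joint speeds; "joint_efforts": joint torques, N m; "ee_pos": TCP position; "tcp_rot": TCP orientation; "wrist_force": force on the tool from outside, world axes, zero at the start; "torque": the same for the moment, N m; "opening": finger opening in m.
Only numpy, scipy, OpenCV 4.12 (cv2) and the standard library are available. Lean on these libraries where they do the work, as an engineer would, in place of code of your own. Each camera call takes 0.05 s, during which the arm holds its last target.

## Working session

There is one attempt and no reset: what is moved stays moved. The work goes in short steps, Python scripts to look and compute and a tool call to move; the robot and the scene stay as the last step left them, time stands still between calls to the robot, and variables do not carry over. Pictures are saved under pics/ and viewed, and the job is handed in when it is done.

Besides the shell and the picture viewer there is one more tool, called after "Emit:" by a JSON object that holds its "method" and its "body", one argument or row to a line. drive_tool: Moves the arm, as the interface text tells. Its arguments: {"type":"object","properties":{"plan":{"type":"array","items":{"type":"array"}},"grip_force":{"type":"number"}},"required":["plan"]}

```bash
mkdir -p pics; cat > h.py <<'E'
import numpy as np, cv2
from workcell import monitor, eyes, job
def snap(n,tag):
    p,d=eyes.camera(n); cv2.imwrite(f'pics/{tag}.png',p[:,:,::-1]); np.save(f'pics/{tag}_d.npy',d); return p,d
def world(n,d,u,v,z=None):
    c=eyes.camera_params(n); E=np.array(c['extrinsics']); R,t=E[:3,:3],E[:3,3]
    ray=R.T@np.array([(u-c['cx'])/c['fx'],(v-c['cy'])/c['fy'],1.0]); o=-R.T@t
    if z is None:
        return o+ray*d[int(v),int(u)]
    return o+ray*(z-o[2])/ray[2]
def crop(tag,u0,v0,u1,v1,k,out):
    im=cv2.imread(f'pics/{tag}.png')[v0:v1,u0:u1]; cv2.imwrite(f'pics/{out}.png',cv2.resize(im,None,fx=k,fy=k,interpolation=cv2.INTER_CUBIC))
E
python3 - <<'E'
from h import *
snap('scene','s0');snap('top','t0')
print(monitor.get_obs())
for n in('scene','top'):print(eyes.camera_params(n))
E
```

```text
{'time': 0.1, 'q': array([ 7.45984972e+01,  5.00933141e+00,  1.00406364e+01,  9.51002761e+01,
       -8.65361119e-05,  8.99993470e+01]), 'qd': array([ 0.00039529, -0.01731703,  0.12185643, -0.02644396,  0.04660755,
        0.03244341]), 'joint_efforts': array([-4.21530140e-04, -5.21560264e+01,  4.65654802e+01,  1.59403105e-02,
       -4.09187010e-05,  1.59928169e-05]), 'ee_pos': array([0.14602422, 0.53008179, 0.2526554 ]), 'tcp_rot': array([-1.79931029e+02,  8.57499811e-05,  1.64599150e+02]), 'wrist_force': array([ 0.09580787, -0.06438697, -0.3124774 ]), 'torque': array([-0.04437949,  0.05669523,  0.01578902]), 'opening': 0.08556922659299257}
{'fx': 395.40137915772215, 'fy': 395.40137915772215, 'cx': 256.9275709726989, 'cy': 187.52446877017272, 'extrinsics': array([[ 0.46065949, -0.88756155, -0.00522767, -0.47998436],
       [-0.43489868, -0.22057761, -0.87304562,  0.30026614],
       [ 0.77372862,  0.40445026, -0.48761052,  0.96346772],
       [ 0.        ,  0.        ,  0.        ,  1.        ]])}
{'fx': 347.776520507744, 'fy': 347.776520507744, 'cx': 258.66807656560326, 'cy': 179.50788711774462, 'extrinsics': array([[ 0.02558874, -0.99947468, -0.01988929, -0.23201994],
       [-0.9844557 , -0.02173603, -0.1742829 ,  0.59318636],
       [ 0.17375903,  0.02403981, -0.98449474,  1.38409615],
       [ 0.        ,  0.        ,  0.        ,  1.        ]])}
```

View pics/s0.png

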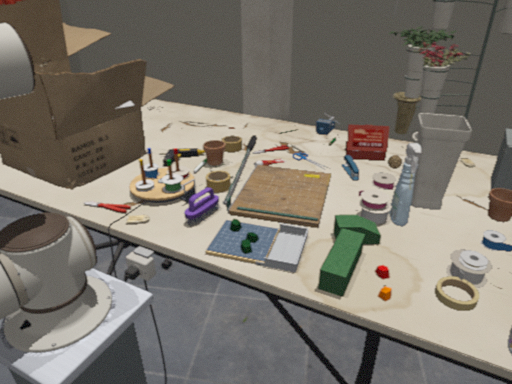

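View pics/t0.png

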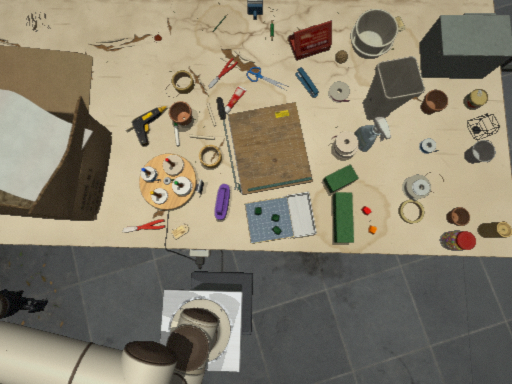

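```bash
python3 - <<'E'
from h import *
crop('t0',130,140,330,250,4,'t0c'); crop('s0',120,130,320,280,4,'s0c')
E
```

```text
(no output)
```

View pics/t0c.png

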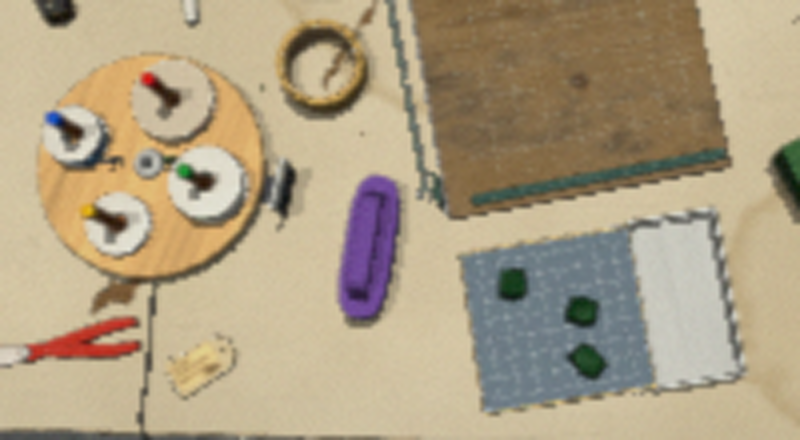

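View pics/s0c.png

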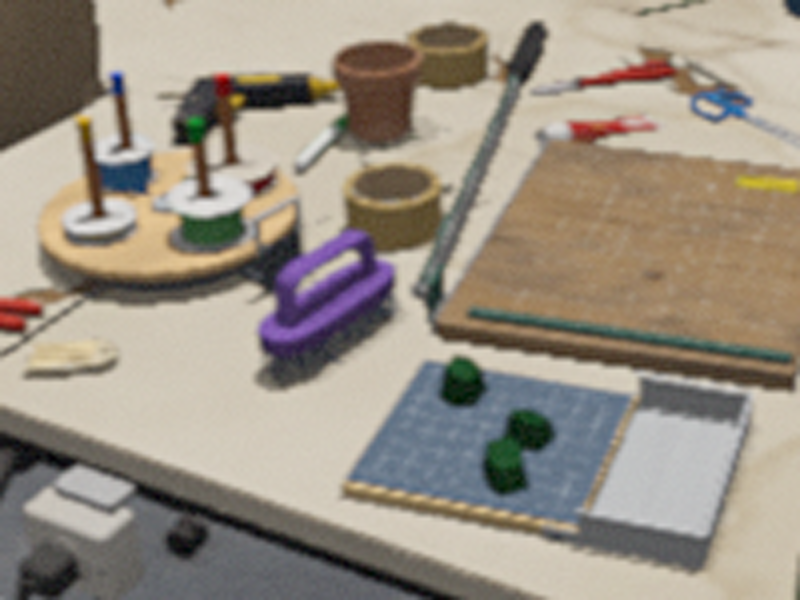

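```bash
cat > m.py <<'E'
from h import *
def cloud(n,p,d):
    c=eyes.camera_params(n); E=np.array(c['extrinsics'])
    v,u=np.mgrid[:384,:512]; P=np.stack([(u-c['cx'])/c['fx']*d,(v-c['cy'])/c['fy']*d,d],-1)
    return (P-E[:3,3])@E[:3,:3]
E
python3 - <<'E'
from m import *
for n,t in(('top','t0'),('scene','s0')):
    p=cv2.imread(f'pics/{t}.png'); d=np.load(f'pics/{t}_d.npy'); W=cloud(n,p,d)
    h=cv2.cvtColor(p,cv2.COLOR_BGR2HSV).astype(int); H,S,V=h[...,0],h[...,1],h[...,2]
    m=(H>125)&(H<150)&(S>90)&(d>0)&(W[...,0]<.6)
    P=W[m]; P=P[(P[:,2]>0)&(P[:,2]<.12)]
    print(n,'brush',len(P),P[:,2].min(),P[:,2].max(),P.mean(0))
    for lo,hi in((.08,.1),(.03,.06)):
        Q=P[(P[:,2]>lo)&(P[:,2]<hi)]; r=cv2.minAreaRect((Q[:,:2]*1000).astype(np.float32)); print(lo,len(Q),Q.mean(0),r)
    m=(H>45)&(H<85)&(S>100)&(V<110)&(d>0)
    k,l,st,ce=cv2.connectedComponentsWithStats(m.astype(np.uint8))
    for i in range(1,k):
        if st[i,4]>15:
            Q=W[l==i]; print('green',ce[i],st[i,4],Q.mean(0).round(3),Q.min(0).round(3),Q.max(0).round(3))
d=None
for nm,(u,v),z in [('mat NW',(460,257),.015),('mat SW',(487,411),.015),('edge N',(630,230),.015),('edge S',(653,388),.015),('tray N',(712,210),.032),('tray S',(743,377),.032),
 ('blue',(54,119),.146),('gold',(89,211),.146),('green',(185,171),.146),('red',(148,79),.146),('hub',(149,162),.04),('guide top',(276,185),.081),('guide far',(290,165),.081),('guide near',(277,212),.081),('hinge',(435,190),.056)]:
    print(nm,world('top',d,130+(u+.5)/4-.5,140+(v+.5)/4-.5,z).round(4))
for nm,(u,v),z in [('blue',(118,76),.146),('gold',(84,122),.146),('green',(195,122),.146),('red',(222,80),.146),('mat NW',(428,362),.015),('mat SW',(346,488),.015),('edge N',(640,395),.015),('edge S',(578,528),.015)]:
    print('s',nm,world('scene',d,120+(u+.5)/4-.5,130+(v+.5)/4-.5,z).round(4))
E
```

```text
top brush 363 0.034413771616644453 0.0995642390578328 [ 0.50216127 -0.0739405   0.06237995]
0.08 130 [ 0.50544106 -0.06803392  0.08926444] ((505.89447021484375, -67.68206787109375), (21.05917739868164, 97.81916809082031), 82.70598602294922)
0.03 219 [ 0.50128657 -0.07372797  0.04582546] ((505.93060302734375, -69.41241455078125), (45.44911575317383, 144.66165161132812), 82.55997467041016)
green [271.5  29.5] 24 [ 1.302 -0.258  0.015] [ 1.273 -0.261  0.006] [ 1.328 -0.255  0.023]
green [340.34813084 178.31775701] 428 [ 0.609 -0.551  0.059] [ 0.558 -0.621  0.025] [ 0.667 -0.488  0.074]
green [343.06403941 217.27586207] 812 [ 0.451 -0.558  0.066] [ 0.357 -0.594  0.018] [ 0.549 -0.526  0.076]
green [257.90625 210.65625] 32 [ 0.471 -0.218  0.042] [ 0.459 -0.226  0.024] [ 0.482 -0.206  0.047]
green [275.11764706 217.47058824] 34 [ 0.445 -0.289  0.035] [ 0.435 -0.3    0.026] [ 0.456 -0.276  0.041]
green [276.61111111 229.91666667] 36 [ 0.395 -0.295  0.038] [ 0.383 -0.309  0.03 ] [ 0.407 -0.281  0.046]
scene brush 531 0.016069969086864182 0.0937828258244096 [ 0.49794332 -0.07491526  0.0532246
[... 1467 characters left out ...]
15 ]
mat SW [ 0.3427 -0.1938  0.015 ]
edge N [ 0.5326 -0.3378  0.015 ]
edge S [ 0.3702 -0.3632  0.015 ]
tray N [ 0.5532 -0.4212  0.032 ]
tray S [ 0.3833 -0.4527  0.032 ]
blue [0.6116 0.2301 0.146 ]
gold [0.5223 0.1887 0.146 ]
green [0.5633 0.0987 0.146 ]
red [0.6534 0.1411 0.146 ]
hub [0.5892 0.1653 0.04  ]
guide top [0.5616 0.0229 0.081 ]
guide far [0.5824 0.0098 0.081 ]
guide near [0.5342 0.0203 0.081 ]
hinge [ 0.564  -0.1357  0.056 ]
s blue [0.6133 0.2244 0.146 ]
s gold [0.5225 0.1839 0.146 ]
s green [0.566  0.0977 0.146 ]
s red [0.6492 0.1329 0.146 ]
s mat NW [ 0.5038 -0.1691  0.015 ]
s mat SW [ 0.3384 -0.2007  0.015 ]
s edge N [ 0.5396 -0.3408  0.015 ]
s edge S [ 0.3747 -0.3689  0.015 ]
```

Emit:
{"method": "drive_tool", "body": {
  "plan": [
    [1,[0.03,-0.05,0],1],
    [1,[0.03,-0.05,0],1],
    [1,[0.03,-0.05,0],1],
    [1,[0.03,-0.05,0],1],
    [1,[0.03,-0.05,0],1],
    [1,[0.03,-0.05,0],1],
    [1,[0.03,-0.05,0],1],
    [1,[0.03,-0.05,0],1],
    [1,[0.03,-0.05,0],0],
    [1,[0.03,-0.05,0],0]
  ],
  "grip_force": 50
}}

```text
time: 1.35
ee_pos: [0.4466, 0.0283, 0.2532]
tcp_rot: [180.0, 0.0, 172.6]
wrist_force: [1.0, 1.0, -0.3]
opening: 0.0854
```

```bash
python3 - <<'E'
from h import *
o=monitor.get_obs();print(o['q'],o['ee_pos'],o['tcp_rot'])
E
```

```text
[ 3.62205996e+00 -8.97033364e+00 -3.48706430e+00  9.54751865e+01
  8.07704572e-03  1.10379043e+01] [0.4466344  0.02830965 0.25317064] [1.79990525e+02 6.38688850e-03 1.72584156e+02]
```

Emit:
{"method": "drive_tool", "body": {
  "plan": [
    [1,[0.03,-0.05,0],0],
    [1,[0.0295,-0.049,0],0],
    [1,[0,0,-0.05],0],
    [1,[0,0,-0.05],0],
    [1,[0,0,-0.03],0],
    [1,[0,0,0],0]
  ]
}}

```text
time: 2.1
ee_pos: [0.504, -0.0686, 0.1209]
tcp_rot: [180.0, -0.3, 172.6]
wrist_force: [1.0, 0.2, 0.3]
opening: 0.0852
```

```bash
python3 - <<'E'
from h import *
snap('top','t1');snap('scene','s1')
crop('t1',190,160,290,240,6,'t1c'); crop('s1',150,140,270,230,6,'s1c')
E
```

```text
(no output)
```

View pics/t1c.png

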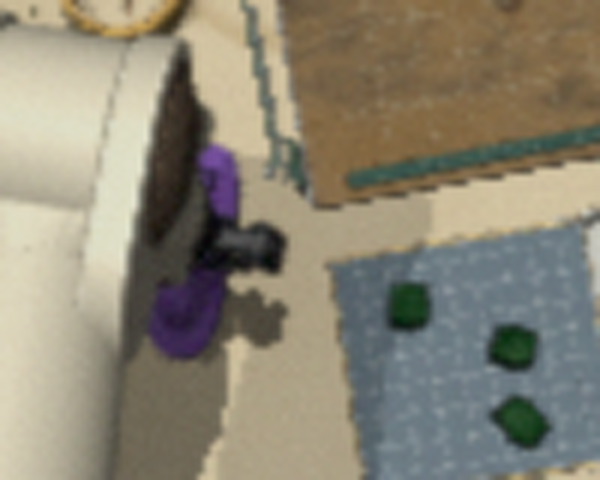

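View pics/s1c.png

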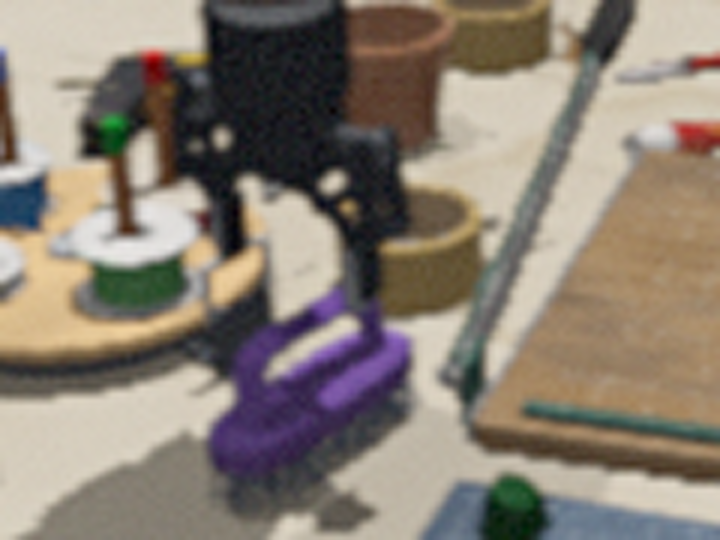

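The fingers straddle the bar (scene crop: right finger in front of the bar at about (360,290)). Next I go down and close.

Emit:
{"method": "drive_tool", "body": {
  "plan": [
    [1,[0,0,-0.02],0],
    [1,[0,0,-0.019],0],
    [1,[0,0,0],0],
    [0,[0,0,0],0],
    [0,[0,0,0],0],
    [0,[0,0,0],0],
    [0,[0,0,0],0],
    [0,[0,0,0],0]
  ]
}}

```text
time: 3.2
ee_pos: [0.5058, -0.0687, 0.0847]
tcp_rot: [180.0, 0.0, 172.6]
wrist_force: [-0.2, 0.8, 4.2]
opening: 0.0191
```

Emit:
{"method": "drive_tool", "body": {
  "plan": [
    [0,[0,0,0.03],0],
    [0,[0,0,0.03],0],
    [0,[0,0,0.03],0],
    [0,[-0.029,0,0],6],
    [0,[-0.029,-0.03,0],6],
    [0,[-0.0288,-0.03,0],6],
    [0,[0,-0.035,0],0],
    [0,[0,0,0],0]
  ]
}}

```text
time: 4.2
ee_pos: [0.4183, -0.1653, 0.1741]
tcp_rot: [-180.0, -0.0, -169.6]
wrist_force: [-0.7, 0.3, -1.1]
opening: 0.0194
```

```bash
python3 - <<'E'
from m import *
p,d=snap('top','t2');p,d2=snap('scene','s2')
crop('t2',190,160,330,260,5,'t2c'); crop('s2',150,160,310,280,5,'s2c')
print(monitor.get_obs()['ee_pos'])
for n,t in(('top','t2'),('scene','s2')):
    p=cv2.imread(f'pics/{t}.png'); d=np.load(f'pics/{t}_d.npy'); W=cloud(n,p,d)
    h=cv2.cvtColor(p,cv2.COLOR_BGR2HSV).astype(int); H,S,V=h[...,0],h[...,1],h[...,2]
    m=(H>125)&(H<150)&(S>90)&(d>0)&(W[...,0]<.6)&(W[...,2]>.05)&(W[...,2]<.25)
    P=W[m]; r=cv2.minAreaRect((P[:,:2]*1000).astype(np.float32)); print(n,len(P),r,P.min(0),P.max(0))
E
```

```text
[ 0.41857526 -0.16376437  0.17408457]
top 33 ((376.2807922363281, -562.8933715820312), (29.735933303833008, 785.6025390625), 1.4781421422958374) [ 0.35129306 -0.95594746  0.06860287] [ 0.38159221 -0.17060609  0.15003815]
scene 515 ((420.2323913574219, -168.41259765625), (125.26507568359375, 98.20641326904297), 44.41593933105469) [ 0.34784107 -0.2261683   0.11944415] [ 0.495811   -0.11860553  0.24696207]
```

View pics/t2c.png

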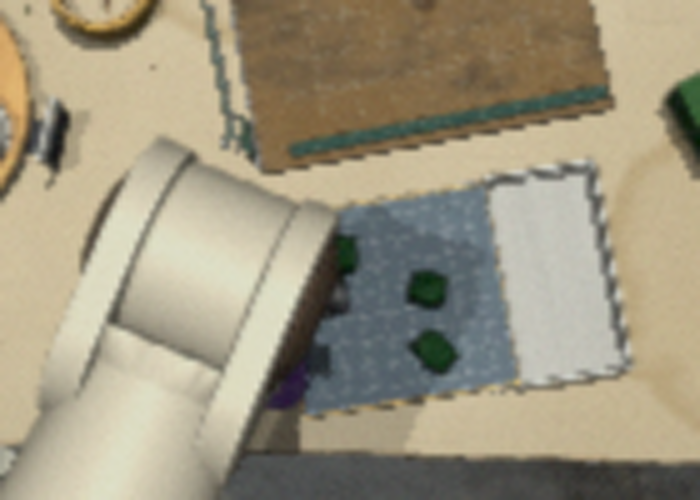

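View pics/s2c.png

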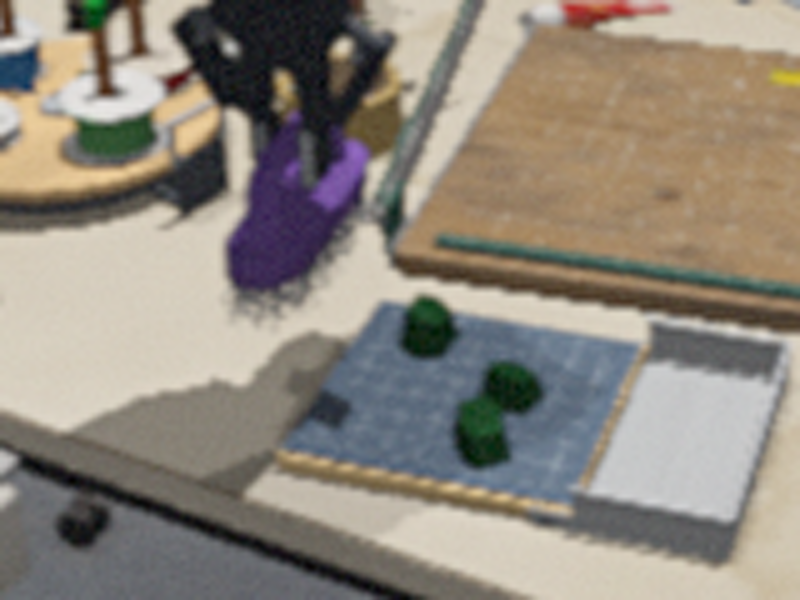

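```bash
python3 - <<'E'
from m import *
p=cv2.imread('pics/s2.png'); d=np.load('pics/s2_d.npy'); W=cloud('scene',p,d)
h=cv2.cvtColor(p,cv2.COLOR_BGR2HSV).astype(int); H,S,V=h[...,0],h[...,1],h[...,2]
m=(H>125)&(H<150)&(S>90)&(d>0)&(W[...,0]<.6)&(W[...,2]>.1)&(W[...,2]<.2)&(W[...,1]>-.22)
P=W[m]-[.4186,-.1638,0]; a=np.radians(10.4); s=P[:,:2]@[np.cos(a),np.sin(a)]; t=P[:,:2]@[-np.sin(a),np.cos(a)]
for lo in np.arange(-.1,.1,.02):
    k=(s>=lo)&(s<lo+.02)
    if k.sum(): print(lo.round(2),k.sum(),np.percentile(P[k,2],[2,50,98]).round(3),np.percentile(t[k],[2,98]).round(3))
print(s.min(),s.max())
E
```

```text
-0.08 55 [0.122 0.131 0.137] [-0.018  0.01 ]
-0.06 139 [0.124 0.142 0.174] [-0.023  0.013]
-0.04 76 [0.122 0.136 0.18 ] [-0.026  0.004]
-0.02 74 [0.124 0.136 0.198] [-0.026  0.006]
0.0 61 [0.125 0.135 0.18 ] [-0.025  0.011]
0.02 45 [0.123 0.134 0.143] [-0.025  0.016]
0.04 42 [0.125 0.136 0.155] [-0.024  0.002]
0.06 12 [0.133 0.135 0.136] [-0.018 -0.004]
-0.07132053096477059 0.07734059664009581
```

Emit:
{"method": "drive_tool", "body": {
  "plan": [
    [0,[0,0,-0.04],0],
    [0,[0,0,-0.025],0],
    [0,[0,0,-0.0085],0],
    [0,[0,0,0],0]
  ]
}}

```text
time: 4.8
ee_pos: [0.4189, -0.1631, 0.1012]
tcp_rot: [180.0, 0.0, -169.3]
wrist_force: [0.8, -0.6, -0.4]
opening: 0.0192
```

Emit:
{"method": "drive_tool", "body": {
  "plan": [
    [0,[0.0025,-0.0135,0],0],
    [0,[0.0035,-0.0185,0],0],
    [0,[0.0035,-0.0185,0],0],
    [0,[0.0035,-0.0185,0],0],
    [0,[0.0035,-0.0185,0],0],
    [0,[0.0035,-0.0185,0],0],
    [0,[0.0035,-0.0185,0],0],
    [0,[0,0,0],0]
  ]
}}

```text
time: 5.8
ee_pos: [0.4424, -0.2895, 0.1006]
tcp_rot: [180.0, -0.0, -169.5]
wrist_force: [0.4, -0.4, -0.5]
opening: 0.0195
```

```bash
python3 - <<'E'
from m import *
snap('scene','s3');snap('top','t3')
crop('s3',150,160,330,285,4,'s3c'); crop('t3',210,160,330,260,5,'t3c')
print(monitor.get_obs()['ee_pos'])
E
```

```text
[ 0.44212871 -0.28826882  0.10060617]
```

View pics/s3c.png

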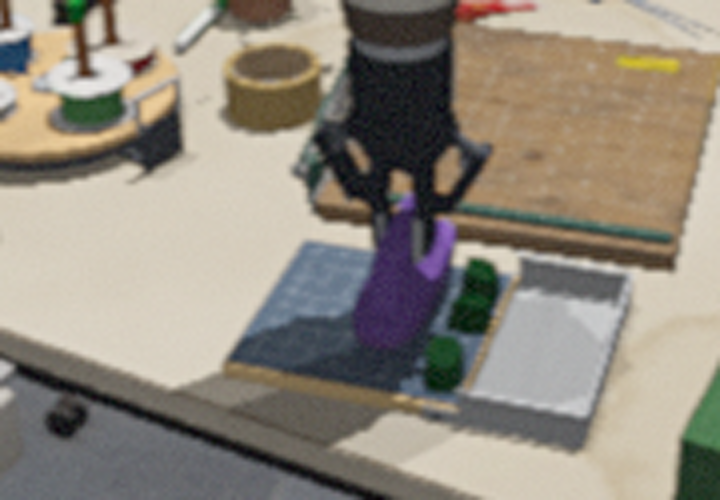

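View pics/t3c.png

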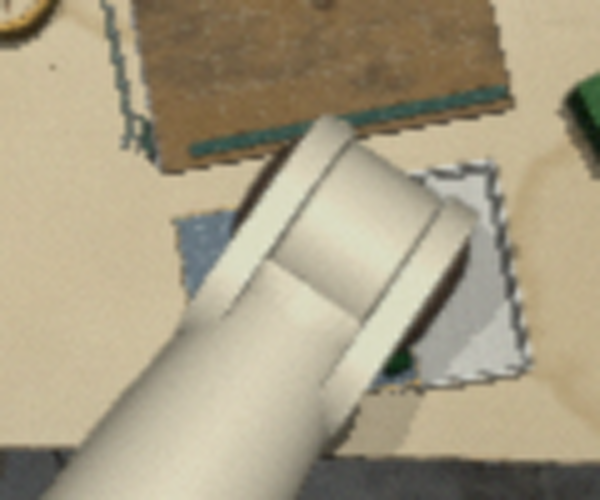

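```bash
python3 - <<'E'
from m import *
for n,t in(('scene','s3'),):
    p=cv2.imread(f'pics/{t}.png'); d=np.load(f'pics/{t}_d.npy'); W=cloud(n,p,d)
    h=cv2.cvtColor(p,cv2.COLOR_BGR2HSV).astype(int); H,S,V=h[...,0],h[...,1],h[...,2]
    a=np.radians(10.6);B=(W[...,:2]-[.438,-.267])@np.array([[np.cos(a),-np.sin(a)],[np.sin(a),np.cos(a)]])
    m=(H>45)&(H<90)&(S>90)&(V<110)&(d>0)&(abs(B[...,0])<.1)&(abs(B[...,1])<.12)
    k,l,st,ce=cv2.connectedComponentsWithStats(m.astype(np.uint8))
    for i in range(1,k):
        if st[i,4]>10: Q=B[l==i]; print(ce[i],st[i,4],Q.mean(0),Q.min(0),Q.max(0),W[l==i][:,2].max())
    m=(H>125)&(H<150)&(S>70)&(d>0)&(abs(B[...,0])<.1)&(abs(B[...,1])<.12)
    Q=B[m];print('brush',np.percentile(Q,[1,99],axis=0))
E
```

```text
[268.42857143 234.18045113] 133 [ 0.0236983  -0.07199379] [-0.00085134 -0.08425018] [ 0.05899142 -0.0584272 ] 0.0454397005394695
[260.29807692 250.31730769] 104 [-0.05682245 -0.0703634 ] [-0.0700495  -0.08228946] [-0.03837795 -0.05689577] 0.041710949603227514
brush [[-0.07186876 -0.05813888]
 [ 0.0693491   0.02212997]]
```

Emit:
{"method": "drive_tool", "body": {
  "plan": [
    [0,[0.0026,-0.0142,0],0],
    [0,[0.0026,-0.0142,0],0],
    [0,[0.0026,-0.0142,0],0],
    [0,[0,0,0],0],
    [0,[0,0,0],0]
  ]
}}

```text
time: 6.52
ee_pos: [0.4499, -0.3308, 0.1006]
tcp_rot: [180.0, -0.0, -169.4]
wrist_force: [0.4, -0.0, -0.8]
opening: 0.019
```

```bash
python3 - <<'E'
from m import *
snap('scene','s4')
crop('s4',190,190,330,285,5,'s4c')
print(monitor.get_obs()['ee_pos'])
E
```

```text
[ 0.44994612 -0.33067156  0.10066774]
```

View pics/s4c.png

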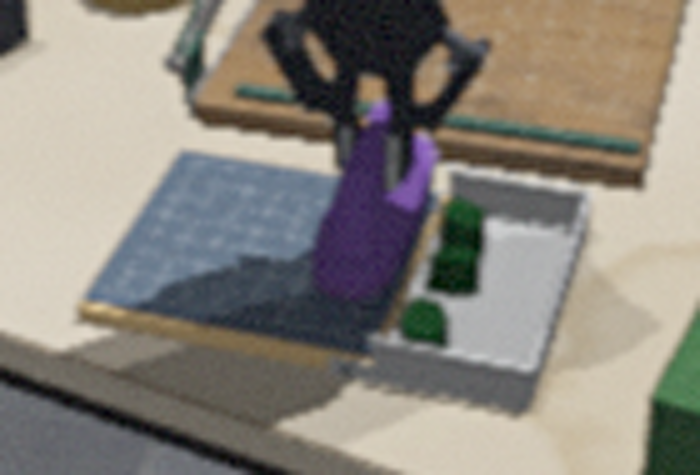

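```bash
python3 - <<'E'
from m import *
p=cv2.imread('pics/s4.png'); d=np.load('pics/s4_d.npy'); W=cloud('scene',p,d)
h=cv2.cvtColor(p,cv2.COLOR_BGR2HSV).astype(int); H,S,V=h[...,0],h[...,1],h[...,2]
a=np.radians(10.6);B=(W[...,:2]-[.438,-.267])@np.array([[np.cos(a),-np.sin(a)],[np.sin(a),np.cos(a)]])
m=(H>45)&(H<90)&(S>90)&(V<110)&(d>0)&(abs(B[...,0])<.1)&(abs(B[...,1]+.1)<.08)
k,l,st,ce=cv2.connectedComponentsWithStats(m.astype(np.uint8))
for i in range(1,k):
    if st[i,4]>10: Q=B[l==i]; z=W[l==i][:,2];print(ce[i],st[i,4],Q.mean(0).round(3),Q.min(0).round(3),Q.max(0).round(3),np.percentile(z,[2,50,98]).round(3))
E
```

```text
[281.30952381 239.23015873] 126 [ 0.026 -0.111] [ 0.001 -0.124] [ 0.061 -0.098] [0.006 0.021 0.03 ]
[274.2244898  254.02040816] 49 [-0.051 -0.109] [-0.063 -0.121] [-0.036 -0.099] [0.02  0.023 0.027]
```

Emit:
{"method": "drive_tool", "body": {
  "plan": [
    [0,[0,0,0.03],0],
    [0,[0,0,0.03],0],
    [0,[0,0,0.03],0],
    [0,[-0.005,0.05,0],-4],
    [0,[-0.005,0.05,0],-5],
    [0,[0,0.05,0],-5],
    [0,[0,0.05,0],-4],
    [0,[0.016,0.05,0],0],
    [0,[0.03,0.012,0],0],
    [0,[0.02,0,0],0]
  ]
}}

```text
time: 7.82
ee_pos: [0.5068, -0.0671, 0.1911]
tcp_rot: [180.0, 0.0, 172.8]
wrist_force: [0.1, 0.3, -0.7]
opening: 0.0193
```

Emit:
{"method": "drive_tool", "body": {
  "plan": [
    [0,[0,0,0],0],
    [0,[0,0,-0.04],0],
    [0,[0,0,-0.035],0],
    [0,[0,0,-0.02],0],
    [0,[0,0,-0.01],0],
    [0,[0,0,0],0]
  ]
}}

```text
time: 8.57
ee_pos: [0.5057, -0.0689, 0.0861]
tcp_rot: [180.0, 0.0, 172.6]
wrist_force: [-0.9, -0.1, -1.2]
opening: 0.0194
```

Emit:
{"method": "drive_tool", "body": {
  "plan": [
    [0,[0,0,-0.0015],0],
    [0,[0,0,0],0],
    [0.6,[0,0,0],0],
    [0.6,[0,0,0],0],
    [0.6,[0,0,0],0],
    [0.6,[0,0,0.02],0],
    [0.6,[0,0,0.05],0],
    [0.6,[0,0,0.05],0],
    [0.6,[0,0,0.05],0],
    [0.6,[0,0,0],0]
  ]
}}

```text
time: 9.82
ee_pos: [0.5073, -0.069, 0.2585]
tcp_rot: [-180.0, 0.4, 172.6]
wrist_force: [-0.0, -0.2, -0.2]
opening: 0.0513
```

```bash
python3 - <<'E'
from m import *
snap('scene','s5');snap('top','t5')
crop('s5',120,130,320,280,4,'s5c'); crop('t5',130,140,330,250,4,'t5c')
E
```

```text
(no output)
```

View pics/s5c.png

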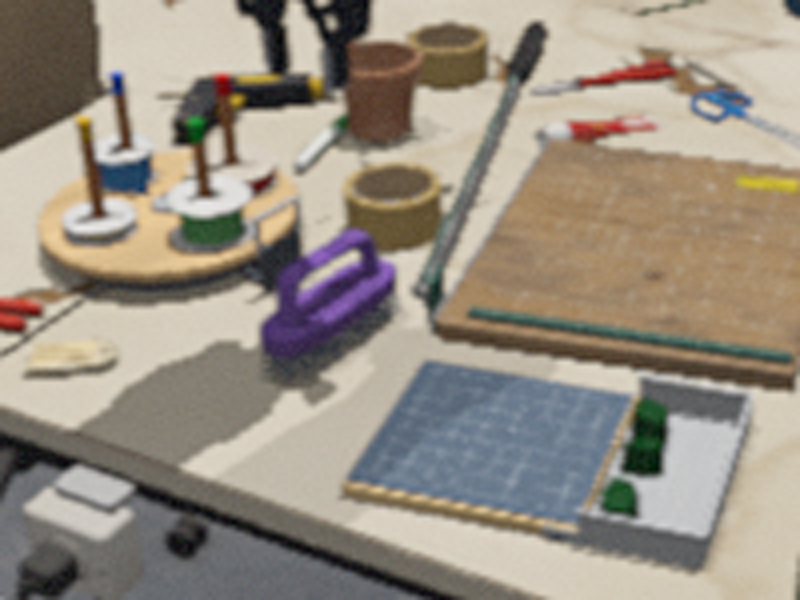

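View pics/t5c.png

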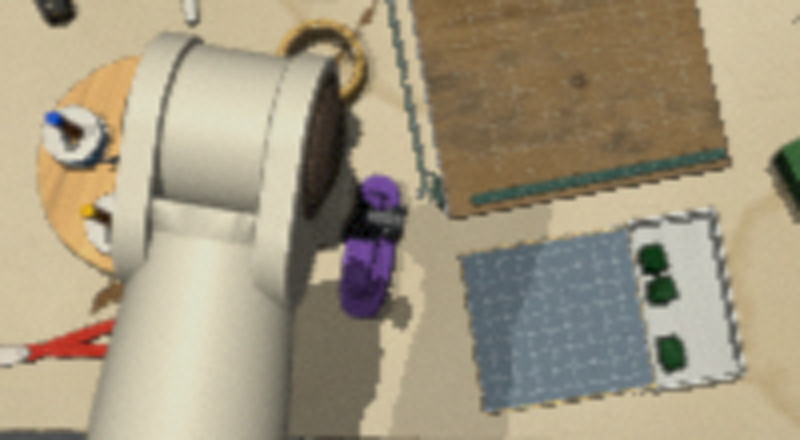

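```bash
python3 - <<'E'
from m import *
from scipy.optimize import least_squares
crop('t0',150,150,215,215,9,'t0g'); crop('s0',165,165,205,210,12,'s0g')
for n,t in(('top','t0'),('scene','s0')):
    p=cv2.imread(f'pics/{t}.png'); d=np.load(f'pics/{t}_d.npy'); W=cloud(n,p,d)
    D=np.hypot(W[...,0]-.5877,W[...,1]-.1623)
    m=(d>0)&(D<.14)&(abs(W[...,2]-.034)<.012)
    Q=W[m][:,:2]; hull=cv2.convexHull((Q*1000).astype(np.float32))[:,0]
    f=least_squares(lambda x:np.hypot(hull[:,0]-x[0],hull[:,1]-x[1])-x[2],[588,162,120],loss='soft_l1'); print(n,m.sum(),f.x, W[m][:,2].mean())
    m=(d>0)&(D>.125)&(D<.17)&(W[...,2]>.02)&(W[...,2]<.095)
    m&=(W[...,1]<.05)&(W[...,0]>.5)&(W[...,0]<.62)
    v,u=np.nonzero(m)
    for r in sorted(zip(W[m][:,2].round(3),W[m][:,0].round(3),W[m][:,1].round(3),u,v))[::-1][:60:2]: print(*r)
E
```

```text
top 1554 [588.56562254 167.11871036 119.26158211] 0.03399941990553544
0.086 0.552 0.024 198 188
0.083 0.585 0.018 200 180
0.082 0.577 0.022 199 182
0.081 0.541 0.028 197 191
0.08 0.59 0.019 200 179
0.08 0.573 0.022 199 183
0.08 0.565 0.022 199 185
0.079 0.578 0.019 200 182
0.078 0.562 0.026 198 186
0.076 0.566 0.027 198 185
0.067 0.588 0.017 201 180
0.056 0.586 0.019 201 181
0.051 0.553 0.022 200 189
0.049 0.554 0.027 199 189
0.048 0.545 0.027 199 191
0.044 0.571 0.025 200 185
0.043 0.567 0.021 201 186
0.041 0.563 0.025 200 187
0.041 0.546 0.024 200 191
0.038 0.572 0.022 201 185
0.034 0.543 0.025 200 192
0.03 0.565 0.023 201 187
0.029 0.578 0.019 202 184
0.023 0.575 0.02 202 185
0.021 0.558 0.024 201 189
scene 1021 [590.03159447 163.60640031 118.94916438] 0.03403315032183974
0.083 0.584 0.017 192 179
0.081 0.56 0.026 186 182
0.08 0.561 0.023 187 182
0.079 0.591 0.018 193 179
0.079 0.571 0.026 188 181
0.079 0.556 0.023 186 183
0.078 0.584 0.018 192 180
0.078 0.548 0.026 184 184
0.077 0.584 0.022 191 180
0.077 0.551 0.024 185 184
0.076 0.597 0.019 194 179
0.076 0.546 0.024 184 185
0.073 0.588 0.017 193 181
0.072 0.544 0.028 183 186
0.07 0.548 0.027 184 186
0.068 0.545 0.025 184 187
0.067 0.54 0.025 183 188
0.065 0.543 0.024 184 188
0.063 0.591 0.02 193 183
0.06 0.589 0.019 193 184
0.059 0.541 0.023 184 190
0.058 0.541 0.027 183 190
0.053 0.593 0.023 193 185
0.053 0.544 0.025 184 191
0.051 0.541 0.024 184 192
0.048 0.581 0.019 192 188
0.048 0.562 0.023 188 190
0.047 0.565 0.021 189 190
0.047 0.548 0.025 185 192
0.046 0.579 0.014 193 189
```

View pics/t0g.png

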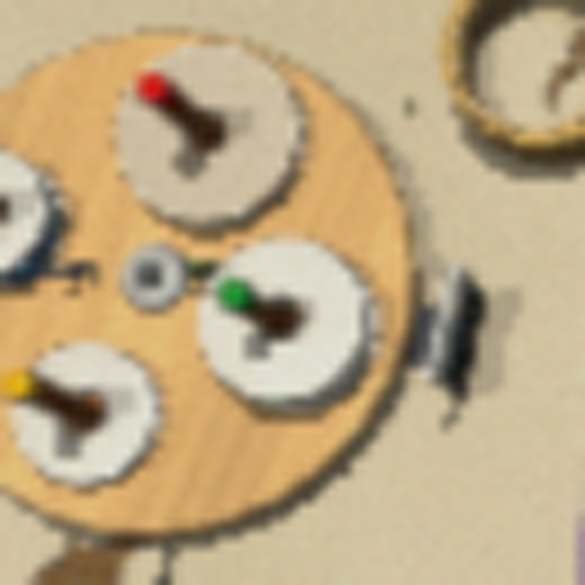

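View pics/s0g.png

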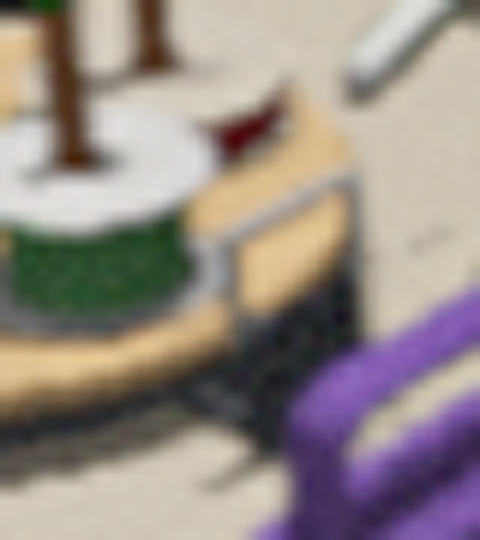

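```bash
python3 - <<'E'
from m import *
A=np.array([.5885,.164])
for n,t in(('top','t0'),('scene','s0')):
    p=cv2.imread(f'pics/{t}.png'); d=np.load(f'pics/{t}_d.npy'); W=cloud(n,p,d)
    D=np.hypot(W[...,0]-.5885,W[...,1]-.164)
    m=(d>0)&(D>.13)&(D<.16)&(W[...,2]>.04)&(W[...,2]<.095)&(W[...,1]<.05)&(W[...,0]>.53)&(W[...,0]<.605)
    Q=W[m][:,:2]; c=Q.mean(0); r=cv2.fitLine((Q*1000).astype(np.float32),cv2.DIST_HUBER,0,.01,.01).ravel()
    tg=r[:2]*np.sign(r[0]); s=(Q-c)@tg; mid=c+tg*(np.percentile(s,2)+np.percentile(s,98))/2
    print(n,len(Q),'tangent',np.degrees(np.arctan2(tg[1],tg[0])),'ext',np.percentile(s,[2,98]),'mid',mid,'dir',np.degrees(np.arctan2(*(mid-A)[::-1]))%360,np.hypot(*(mid-A)))
for u,v in((235,240),(355,175)): print(world('scene',None,165+(u+.5)/12-.5,165+(v+.5)/12-.5,.0795))
for u,v in((462,270),(440,380)): print(world('top',None,150+(u+.5)/9-.5,150+(v+.5)/9-.5,.0795))
E
```

```text
top 38 tangent -9.469108 ext [-0.02347852  0.02612789] mid [0.56447357 0.02312352] dir 260.321352010861 0.14291064033539896
scene 76 tangent -8.7047825 ext [-0.02794537  0.02630218] mid [0.56711638 0.02221138] dir 261.423661881651 0.14339202068472098
[0.54335811 0.02160871 0.0795    ]
[0.59147136 0.01412272 0.0795    ]
[0.58794148 0.01543495 0.0795    ]
[0.53781303 0.02257642 0.0795    ]
```

Emit:
{"method": "drive_tool", "body": {
  "plan": [
    [0.6,[0.0134,0.0373,0],9.7],
    [0.6,[0.0134,0.0373,0],9.7],
    [0.6,[0.0134,0.0373,0],9.7],
    [0.6,[0.0134,0.0373,0],9.7],
    [0.6,[0.0134,0.0373,0],9.7],
    [0.6,[0.0134,0.0373,0],9.6],
    [0.6,[0.0134,0.0373,0],9.6],
    [0.6,[0.0134,0.0373,0],9.6],
    [0.6,[0,0,-0.03],0],
    [0.6,[0,0,-0.02],0]
  ]
}}

```text
time: 11.18
ee_pos: [0.6126, 0.23, 0.2006]
tcp_rot: [179.8, -0.2, -110.0]
wrist_force: [-0.2, -0.1, 1.2]
opening: 0.0514
```

```bash
python3 - <<'E'
from m import *
snap('scene','s6');snap('top','t6')
crop('s6',110,100,210,220,5,'s6c'); crop('t6',120,130,230,220,5,'t6c')
o=monitor.get_obs();print(o['ee_pos'],o['tcp_rot'],o['q'])
E
```

```text
[0.61189747 0.22924771 0.19974618] [ 179.70479899   -0.25385768 -110.08391427] [ 2.05386828e+01  1.92638077e+01  2.08512658e+01  9.19767992e+01
 -4.81750474e-04 -4.93767473e+01]
```

View pics/s6c.png

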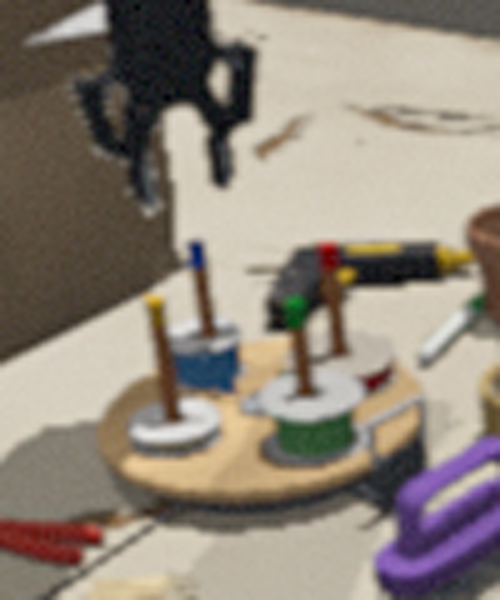

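View pics/t6c.png

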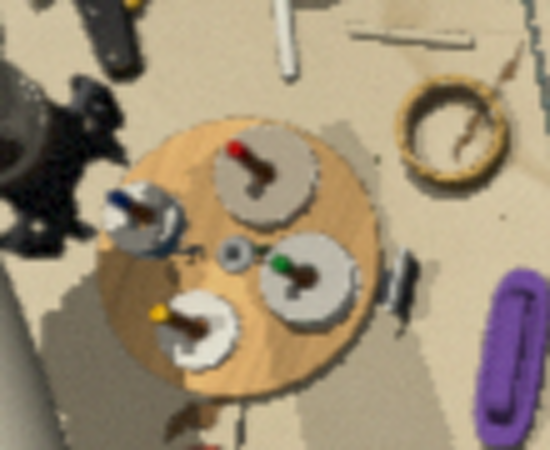

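```bash
python3 - <<'E'
from m import *
for n,o in(('scene',(110,100)),('top',(120,130))):
    c=eyes.camera_params(n);E=np.array(c['extrinsics'])
    for P in([.612,.2293,.146],[.612,.2293,.178],[.604,.254,.188],[.620,.205,.188]):
        X=E[:3,:3]@P+E[:3,3]; print(n,P,(c['fx']*X[0]/X[2]+c['cx']-o[0])*5,(c['fy']*X[1]/X[2]+c['cy']-o[1])*5)
E
```

```text
scene [0.612, 0.2293, 0.146] 189.27523069677036 242.52271022313266
scene [0.612, 0.2293, 0.178] 183.1486153184926 202.13504283452068
scene [0.604, 0.254, 0.188] 147.5528803114875 187.28863018166805
scene [0.62, 0.205, 0.188] 214.60830335010442 191.29668864014263
top [0.612, 0.2293, 0.146] 116.66356977121623 196.44863583517704
top [0.612, 0.2293, 0.178] 102.06970035497051 187.88702496051684
top [0.604, 0.254, 0.188] 63.963649566691885 194.830102172929
top [0.62, 0.205, 0.188] 130.20043972813255 175.42493679891308
```

Emit:
{"method": "drive_tool", "body": {
  "plan": [
    [0.6,[0,0,-0.04],0],
    [0.6,[0,0,-0.03],0],
    [0.6,[0,0,0],0]
  ]
}}

```text
time: 11.65
ee_pos: [0.612, 0.2289, 0.132]
tcp_rot: [179.8, -0.2, -110.1]
wrist_force: [0.3, 0.1, 0.5]
opening: 0.0509
```

Emit:
{"method": "drive_tool", "body": {
  "plan": [
    [0,[0,0,0],0],
    [0,[0,0,0],0],
    [0,[0,0,0],0],
    [0,[0,0,0],0],
    [0,[0,0,0],0]
  ],
  "grip_force": 25
}}

```text
time: 12.28
ee_pos: [0.614, 0.2298, 0.1364]
tcp_rot: [-179.9, 0.1, -110.1]
wrist_force: [0.2, 0.5, 6.2]
opening: 0.0131
```

```bash
python3 - <<'E'
from m import *
snap('scene','s7')
crop('s7',110,100,210,220,5,'s7c')
o=monitor.get_obs();print(o['ee_pos'],o['tcp_rot'],o['wrist_force'])
E
```

```text
[0.61396845 0.22979232 0.13635609] [-1.79867195e+02  1.16785412e-01 -1.10102091e+02] [ 0.0830224  -0.51019997  6.51942869]
```

View pics/s7c.png

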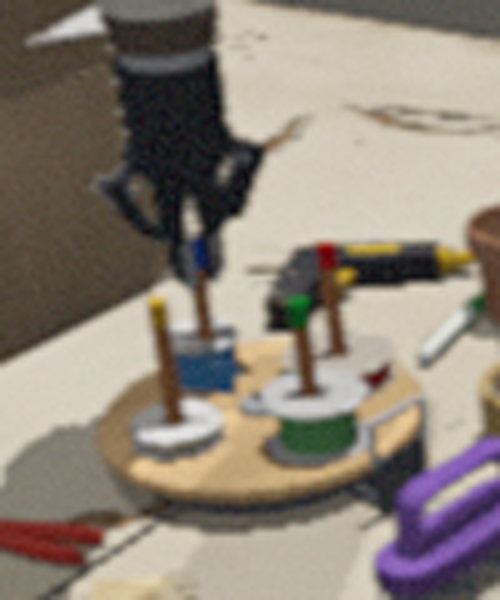

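```bash
python3 - <<'E'
import numpy as np
c=np.array([.614,.2298]);A=np.array([.5885,.164])
a=np.radians(np.linspace(68.8,-99.1,21));P=A+.0702*np.c_[np.cos(a),np.sin(a)]
P=P.round(4);pr=c
for p in P[1:]: print((p-pr).round(4).tolist(),end=' ');pr=p
E
```

```text
[0.0092, -0.0048] [0.0085, -0.0057] [0.0076, -0.0069] [0.0065, -0.0079] [0.0053, -0.0088] [0.004, -0.0095] [0.0025, -0.01] [0.0011, -0.0102] [-0.0005, -0.0103] [-0.0019, -0.01] [-0.0034, -0.0097] [-0.0048, -0.0091] [-0.0061, -0.0083] [-0.0072, -0.0074] [-0.0082, -0.0062] [-0.009, -0.0049] [-0.0097, -0.0036] [-0.01, -0.0021] [-0.0103, -0.0006] [-0.0102, 0.0009]
```

Emit:
{"method": "drive_tool", "body": {
  "plan": [
    [0,[0.0092,-0.0048,0],-8.4],
    [0,[0.0085,-0.0057,0],-8.4],
    [0,[0.0076,-0.0069,0],-8.4],
    [0,[0.0065,-0.0079,0],-8.4],
    [0,[0.0053,-0.0088,0],-8.4],
    [0,[0.004,-0.0095,0],-8.4]
  ]
}}

```text
time: 13.08
ee_pos: [0.6563, 0.187, 0.1364]
tcp_rot: [180.0, 0.3, -160.7]
wrist_force: [4.6, 4.5, 4.5]
opening: 0.0132
```

Emit:
{"method": "drive_tool", "body": {
  "plan": [
    [0,[0.0025,-0.01,0],-8.4],
    [0,[0.0011,-0.0102,0],-8.4],
    [0,[-0.0005,-0.0103,0],-8.4],
    [0,[-0.0019,-0.01,0],-8.4],
    [0,[-0.0034,-0.0097,0],-8.4],
    [0,[-0.0048,-0.0091,0],-8.4],
    [0,[-0.0061,-0.0083,0],-8.4]
  ]
}}

```text
time: 13.95
ee_pos: [0.6411, 0.1194, 0.1363]
tcp_rot: [179.8, -0.0, 140.5]
wrist_force: [-6.3, 9.7, 8.7]
opening: 0.0133
```

Emit:
{"method": "drive_tool", "body": {
  "plan": [
    [0,[-0.0072,-0.0074,0],-8.4],
    [0,[-0.0082,-0.0062,0],-8.4],
    [0,[-0.009,-0.0049,0],-8.4],
    [0,[-0.0097,-0.0036,0],-8.4],
    [0,[-0.01,-0.0021,0],-8.4],
    [0,[-0.0103,-0.0006,0],-8.4],
    [0,[-0.0102,0.0009,0],-8.4],
    [0,[0,0,0],0]
  ]
}}

```text
time: 14.95
ee_pos: [0.5778, 0.0999, 0.1362]
tcp_rot: [179.8, -0.6, 82.0]
wrist_force: [6.1, 28.3, 0.3]
opening: 0.0132
```

```bash
python3 - <<'E'
from m import *
snap('scene','s8');snap('top','t8')
crop('s8',120,110,220,220,5,'s8c'); crop('t8',130,140,230,230,6,'t8c')
o=monitor.get_obs();print(o['ee_pos'],o['tcp_rot'],o['wrist_force'],o['q'])
E
```

```text
[0.57813977 0.09976122 0.13627037] [179.80378989  -0.63206112  82.14161948] [ 6.2864277  28.46570375  2.05100381] [  9.54624085   8.88764533   1.4339594   82.17001211   0.54442557
 107.40749146]
```

View pics/s8c.png

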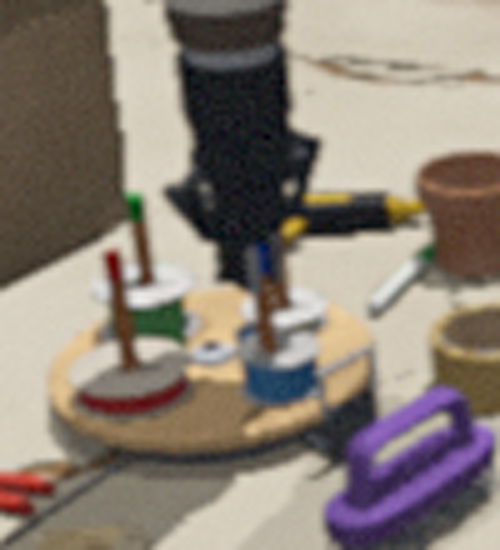

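View pics/t8c.png

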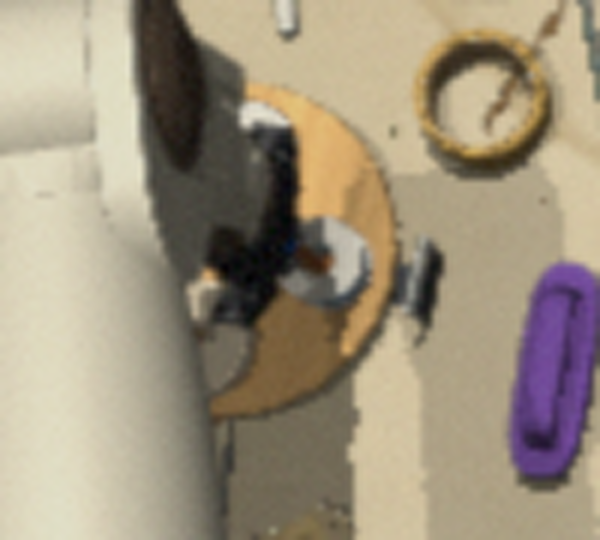

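Emit:
{"method": "drive_tool", "body": {
  "plan": [
    [0,[0.0004,0.0025,0],0],
    [0,[0.0004,0.0025,0],0],
    [0,[0,0,0],0]
  ]
}}

```text
time: 15.42
ee_pos: [0.5781, 0.1001, 0.1362]
tcp_rot: [179.9, -0.1, 81.9]
wrist_force: [-1.3, 3.2, 6.2]
opening: 0.013
```

```bash
python3 - <<'E'
from m import *
snap('scene','s9')
crop('s9',125,140,205,210,9,'s9c')
E
```

```text
(no output)
```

View pics/s9c.png

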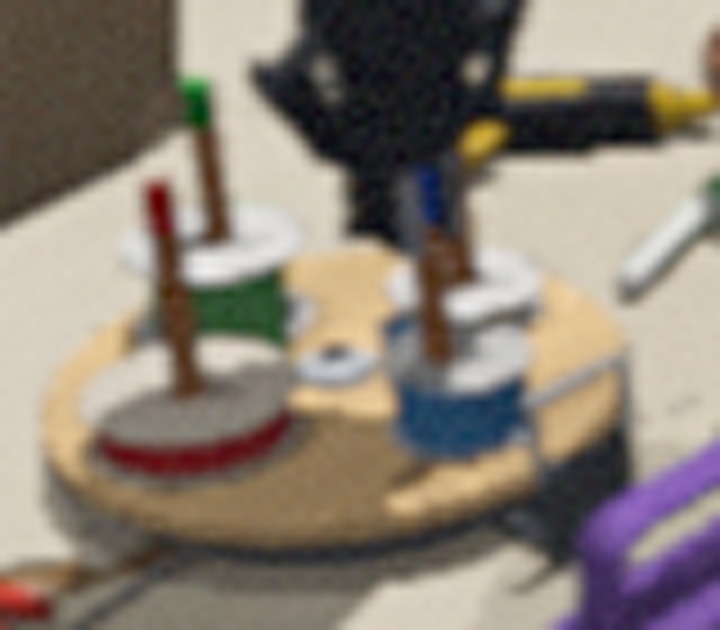

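```bash
python3 - <<'E'
from m import *
f=lambda u,v,z:world('scene',None,125+(u+.5)/9-.5,140+(v+.5)/9-.5,z)[:2]
b,g,r=f(428,172,.146),f(193,86,.146),f(156,187,.146)
print(b,g,r,'centre g-b?', 'sep',[np.hypot(*(x-y)) for x,y in((b,g),(g,r),(r,b))])
v=b-r; print('red->blue chord dir',np.degrees(np.arctan2(v[1],v[0])))
w=g-r; print('red->green chord',np.degrees(np.arctan2(w[1],w[0])))
C=(b+g)/2
for A in(np.array([.5878,.1600]),np.array([.590,.1636])):
    for q in(b,g,r): print(np.degrees(np.arctan2(*(q-A)[::-1]))%360,np.hypot(*(q-A)))
print('hub',f(338,365,.037),f(338,365,.04))
E
```

```text
[0.58143114 0.09364877] [0.60459326 0.23165511] [0.52319547 0.17878406] centre g-b? sep [np.float64(0.13993653537685194), np.float64(0.09706157129430956), np.float64(0.10314751824662781)]
red->blue chord dir -55.62643613730073
red->green chord 33.0053012568214
264.51714183860116 0.06665619142377954
76.81007655544244 0.0735966626058631
163.78797105229725 0.06727991080165925
263.0161943779226 0.07047410651744947
77.89717614381455 0.06960216656863744
167.19474510182124 0.06850840167112969
hub [0.59543143 0.1660818 ] [0.59114568 0.16211518]
```

```bash
python3 - <<'E'
from m import *
snap('top','t9')
crop('t9',165,160,215,205,14,'t9c')
E
```

```text
(no output)
```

View pics/t9c.png

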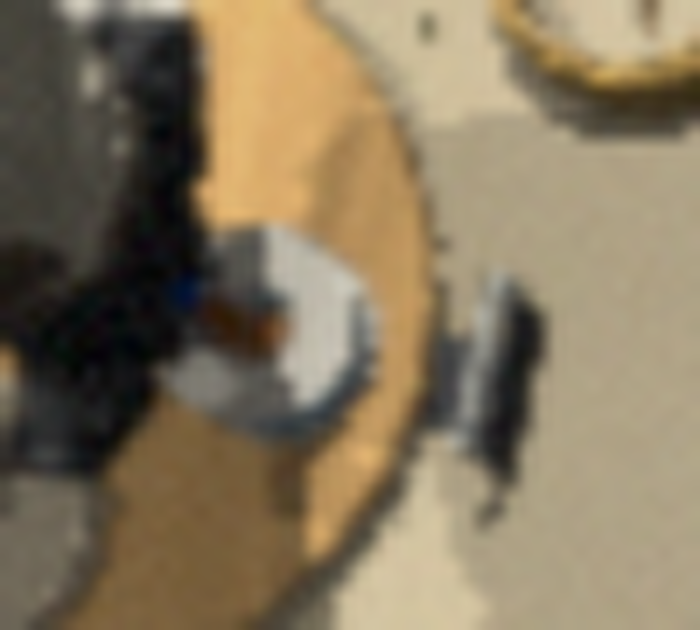

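```bash
python3 - <<'E'
from m import *
f=lambda u,v,z:world('top',None,165+(u+.5)/14-.5,160+(v+.5)/14-.5,z)[:2]
t=f(187,293,.146); g=f(480,360,.0795); print(t,g)
for z in(.06,.07): print(z,f(265,322,z))
for A in(np.array([.5877,.1647]),np.array([.5886,.1671])):
  for q in(t,g,f(265,322,.065)): print(np.degrees(np.arctan2(*(q-A)[::-1]))%360,np.hypot(*(q-A)))
E
```

```text
[0.57093991 0.0913741 ] [0.56442596 0.02253559]
0.06 [0.57731242 0.09029412]
0.07 [0.57568613 0.08784963]
257.1250868369312 0.07521693824437053
260.7024632727629 0.14405693052912627
261.57558109191007 0.07645305622522841
256.8726439360749 0.07775789518857328
260.5068420440666 0.14657166046716621
261.18470122079316 0.07896085183216131
```

Emit:
{"method": "drive_tool", "body": {
  "plan": [
    [0,[0,0,0],0],
    [0,[0,0,0],0],
    [0,[0,0,0],0],
    [0,[0,0,0],0]
  ],
  "grip_force": 60
}}

```text
time: 16.02
ee_pos: [0.5782, 0.1001, 0.1363]
tcp_rot: [179.8, -0.1, 81.9]
wrist_force: [-0.8, 3.6, 7.3]
opening: 0.0122
```

```bash
python3 - <<'E'
from m import *
snap('scene','s10')
o=monitor.get_obs();print(o['time'],o['ee_pos'],o['tcp_rot'],o['wrist_force'],o['opening'],o['qd'])
E
```

```text
16.075 [0.578176   0.10009377 0.13635522] [ 1.79842887e+02 -1.10463683e-01  8.19314439e+01] [-1.07617102  2.56666611  6.47609898] 0.012240206985802318 [ 0.02702288  0.06408588 -0.03793225 -0.07341793  0.09682987 -0.01751472]
```

View pics/s10.png

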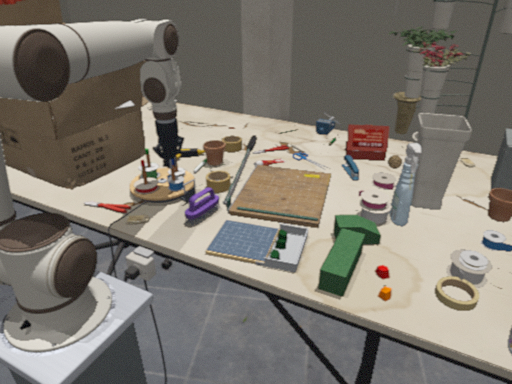

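```bash
python3 - <<'E'
from m import *
print(job.job_done())
E
```

```text
the job is handed in; nothing more can be done
None
```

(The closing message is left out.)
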